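Line up a bracket stack with a tapered pin

ROBOT

A 6-joint arm with a two-finger parallel gripper is mounted at the origin on the work surface. World frame = base frame: x ahead of the robot, y to its left, z up, the work surface at z = 0. Lengths are in mm, angles in rad, forces in N, time in s.
With the tool pointing down it reaches from about 350 to 875 mm from the base axis. Payload 4.2 kg.
Tool frame: the origin (TCP) lies between the finger pads; the fingertips stand 19 mm ahead of it and the grasp point (between the pads) is the TCP; y points along the fingers, z is the direction in which the jaws open and shut, and the axes are right-handed (so a half turn about y gives the same grasp; the last joint's range is limited). The gripper opens to 85 mm and grips with 20 to 120 N. Pads are 22 mm wide; open, the fingers measure 114 mm over their backs; the gripper's body (76 mm by 85 mm) begins 54 mm behind the grasp point. The pads swing forward as they close: fully open they stand 13 mm farther back than shut.
Start: joints at [-1.063, 0.385, 0.008, 0, -1.194, -0.259], TCP at [153.918, -605.73, 250.312] pointing down, gripper open.
Joint ranges: [-3.14, 3.14], [-1.21, 2.06], [-1.07, 1.41], [-3.16, 2.05], [-2.99, -0.16], [-3.1, 3.1]. Speed limits (rad/s): [2.79, 2.79, 3.14, 3.14, 3.14, 3.14].

INTERFACE

Orientations are given as a unit quaternion [x, y, z, w].
In Python, from bench import arm gives the robot as it stands.
- The arm moves only by the shell command python3 -m inch 'ROWS'. ROWS is JSON, a list of rows, each a list of 7 numbers: the opening, from 0 (shut) to 1 (fully open), then the shift along the tool's x, y, z in cm, then the turn, a rotation vector about the tool's x, y, z in degrees. A call has 1 to 20 rows; each row is the pose to reach, as a shift and turn from the pose commanded when the call began, along the tool's axes at that moment; what a row does not reach only later rows make up. A row lasts 1/12 s, in which the tool goes at most 41.7 mm and 7.16 degrees, less where a joint would pass 70% of its speed; a pose out of reach is approached as far as the arm can. A call with a gripper value outside its range is refused whole. The fingers move at their own pace and stop on an object; the grip force is fixed at half the most. Time passes only in rows, so rows that repeat a pose let the fingers close. It gives the time, the measured TCP pose, the force and the opening at its end, in the units of the state.
- arm.read_state(): the state, without advancing time (a new reading comes with each control period).
- arm.get_image(name): name is "scene" or "top" or "wrist"; returns the picture (384x512x3 uint8, red, green, blue); there is no depth.
- arm.camera_params(name): a dict with "fx", "fy", "cx", "cy" (pixels), "D" ([k1, k2, p1, p2, k3] as OpenCV has them; the pictures are not rectified), "rvec" (rotation vector, rad) and "tvec" (3), from world to camera coordinates, as OpenCV has them. Camera axes: x right, y down, z forward; pixel columns grow to the right and rows downward; lengths in mm; the calibration is good to about 2 mm. A picture is of the moment at which its call begins: read the wrist's pose just before it. camera_params takes no time and is no camera call; for the wrist camera it gives the pose at the moment of the call.
- arm.job_done(): hands the job in, once; it reports no verdict.
Trained networks look in the newest picture that a camera, given by its name, has taken for a name from the list of things; names that differ only in an ending like _2 or _b are one class to them, and where a whole thing is asked for, a point or a joint stands for the part that bears it (a point fixed in the world has none). Each returns a list of dicts, best first, with "conf" (0 to 1); they miss things now and then, are a little off and sometimes report something else, mostly with a low value. They report only what shows in the picture. A call takes as long as a camera call.
- arm.masks_of(label, camera): "mask" (384x512 bool, what is visible of it) and "extent" ([left, top, width, height] in pixels, round what is visible of it).
The state is a dict: "clock": time; "joints": joint angles; "joint_vel": joint speeds; "joint_efforts": joint torques, N m; "position": TCP position; "ee_rot": TCP orientation; "contact_force": force on the tool from outside, world axes, zero at the start; "wrist_torque": the same for the moment, N m; "gripper_width": finger opening in mm.
Only numpy, scipy, OpenCV 4.12 (cv2) and the standard library are available. Lean on these libraries where they do the work, as an engineer would, in place of code of your own. Each camera call takes 0.05 s, during which the arm holds its last target.

TASK

Take the tapered alignment pin with the red head out of its wooden rest and work it down through the stacked holes on the grey stand (blue plate, copper plate and the fixed bush beneath them), so that it pulls the two loose plates into line over the bush, until its collar sits fully home, flat on the blue plate. Feel for the bush's hole with the pin's tip and ease it in gently: neither the pin nor the gripper may ever press on the plates or the stand with 40 N or more. Leave the pin standing there on its own, and do not disturb the other things on the bench.

Things in the scene. Friction and masses are not known exactly. Their poses are not given: they have to be found in the camera images.
- pin_grip (a point): Tapered steel pin, 107 mm long, 0.19 kg, upright in the rest. This point: centre of its round red head (22 mm across, 40 mm tall); z up the pin. Below: collar 30 mm across, 5 mm thick, its underside 25 mm below this point; then 22 mm of straight shank 16 mm across; then 40 mm of even taper to a blunt flat tip 10 mm across, 87 mm below this point.
- pin_collar (a point): Point on the pin's axis at the underside of its dark collar, 25 mm below the centre of the red head; z runs up the pin.
- rest: Wooden rest, a fixed block 90 x 90 x 68 mm with one upright 19 mm through hole in which the pin hangs by its collar, so that the head stands clear above. The origin is the centre of its underside, on the bench.
- stand: Grey stand fixed to the bench, 190 x 152 mm, x along its two rails; origin: centre of its underside, on the bench. Dark top plate with bolts, its face 58 mm up, with a fixed 10 mm thick bush flush in its middle (56 mm wide). On it lie a copper-coloured plate (6 mm thick), then a blue bracket plate (6 mm). Both plates and the bush have an upright 18 mm through hole; below is open to the bench.
- stand_top (a point): Stand's centre line at the level of the blue plate's upper face, 70 mm above the bench. The bush's upper face is 12 mm lower; the centre of its hole lies 9 mm off this line, in a direction that differs every time (any way round) and must be felt for: on the line itself the tip meets solid metal. The bush never gives way. The copper plate's hole starts up to 2 mm off along x and y.
- top_hole (a point): Centre of the blue plate's hole, at its upper face; starts up to 2.5 mm off the stand's centre line along x and y. An upturned lip stands 14 mm above the plate, 66 mm from the hole to +x. Blue and copper plates keep heading and height, slide sideways when the pin pushes them, against about 1.5 N drag each (15 mm at most from the centre line), and stay where pushed.
- oil_can_mid (a point): Green oil can with a white lid and pale label, 54 mm across and 75 mm tall, standing on the bench; this point is half-way up. To be left alone.
- angle_mid (a point): Loose folded aluminium angle, 50 x 90 x 50 mm, on the bench; this point is above the middle of its foot, half-way up. To be left alone.
- mallet_grip (a point): Hand hammer lying on the bench, this point on its handle; x along the handle towards the head. To be left alone.

How it is judged:
By the outcome, as a careful person would: the job done as asked, in the order asked, and still so for the second after the job is handed in, with the robot touching nothing.
It also fails if it takes over 72 s, if anything falls off the work surface, if the arm or the gripper's body presses on something with over 40 N, if the wrist force passes 120 N, or if a joint passes its speed limit or range.

## Working session

There is one attempt and no reset: what is moved stays moved. The work goes in short steps, Python scripts to look and compute and a shell command to move; the robot and the scene stay as the last step left them, time stands still between calls to the robot, and variables do not carry over. Pictures are saved under pics/ and viewed, and the job is handed in when it is done.

```bash
ls; mkdir -p pics; python3 - <<'E'
from bench import arm
import cv2
print(arm.read_state())
for n in ("scene","top","wrist"):
    im=arm.get_image(n); cv2.imwrite(f"pics/{n}0.png",im[:,:,::-1]); p=arm.camera_params(n); print(n,p)
E
```

```text
pics
{'clock': 0.0, 'joints': array([-1.06339172e+00,  3.85551571e-01,  6.58618874e-03, -5.58075510e-04,
       -1.19397006e+00, -2.58611603e-01]), 'joint_vel': array([ 0.00022463, -0.00083368,  0.00022344, -0.00102153, -0.00184797,
        0.00085198]), 'joint_efforts': array([ 5.40593737e-04, -3.92287552e+01,  1.88405192e+01,  4.18646783e+00,
       -4.64760902e-03,  4.82206648e-07]), 'position': array([ 153.79689627, -605.20438903,  249.20026015]), 'ee_rot': array([-0.70088135, -0.0875501 ,  0.08777517,  0.70242141]), 'contact_force': array([ 1.09607904, -0.70363407, -0.19654042]), 'wrist_torque': array([-0.0112406 , -0.02649701,  0.01077017]), 'gripper_width': 85.66766996812653}
scene {'fx': 450.24653914750195, 'fy': 450.24653914750195, 'cx': 258.39132922811206, 'cy': 183.02970564270484, 'D': array([-0.15638575,  0.        ,  0.        ,  0.        ,  0.        ]), 'rvec': array([ 1.24130539,  2.47284359, -0.75714983]), 'tvec': array([ 287.35383733, -423.38183804, 1329.31219877])}
top {'fx': 372.85763523616527, 'fy': 372.85763523616527, 'cx': 258.726488997945, 'cy': 194.75445838099427, 'D': array([-0.06652225,  0.        ,  0.        ,  0.        ,  0.        ]), 'rvec': array([ 2.09731991, -2.14610079,  0.16942901]), 'tvec': array([135.28329517, 620.88410679, 907.40876269])}
wrist {'fx': 343.54567438939665, 'fy': 343.54567438939665, 'cx': 256.8320465172203, 'cy': 190.75552238585578, 'D': array([-0.02016472,  0.        ,  0.        ,  0.        ,  0.        ]), 'rvec': array([-1.79377535, -2.30454375, -0.37745029]), 'tvec': array([624.5190843 , -41.93566706, 380.32762611])}
```

View pics/scene0.png

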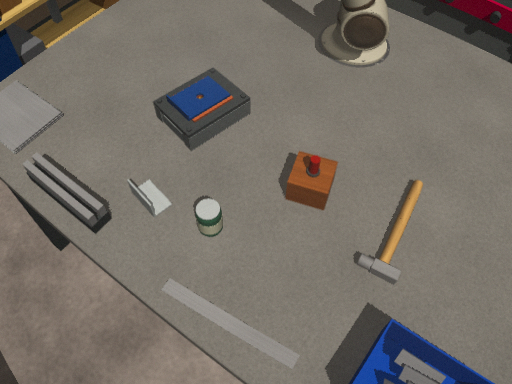

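View pics/top0.png

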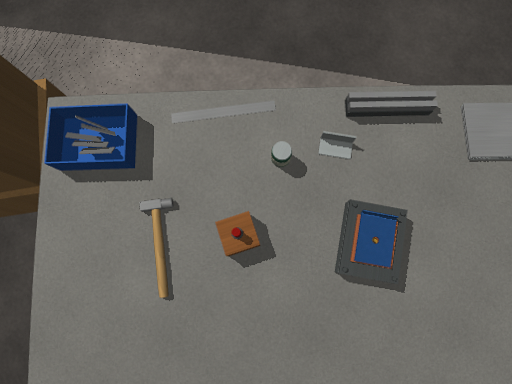

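View pics/wrist0.png

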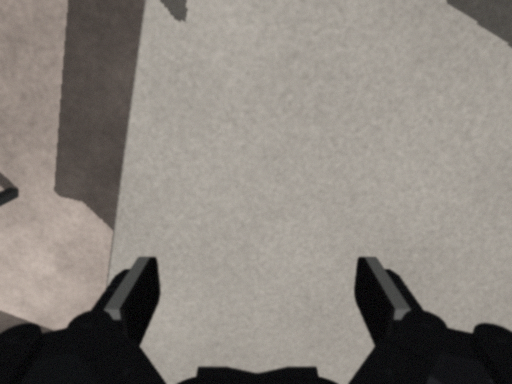

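```bash
cat > h.py <<'E'
import numpy as np, cv2
from bench import arm
def ray(p,u,v):
    K=np.array([[p['fx'],0,p['cx']],[0,p['fy'],p['cy']],[0,0,1.]])
    n=cv2.undistortPoints(np.array([[[u,v]]],float),K,p['D'])[0,0]
    R=cv2.Rodrigues(p['rvec'])[0]
    return -R.T@p['tvec'], R.T@np.array([n[0],n[1],1])
def atz(p,u,v,z):
    o,d=ray(p,u,v); return o+d*(z-o[2])/d[2]
def proj(p,X):
    K=np.array([[p['fx'],0,p['cx']],[0,p['fy'],p['cy']],[0,0,1.]])
    return cv2.projectPoints(np.array(X,float).reshape(-1,3),p['rvec'],p['tvec'],K,p['D'])[0][:,0]
def tri(obs):
    A=np.zeros((3,3));b=np.zeros(3)
    for p,u,v in obs:
        o,d=ray(p,u,v); d=d/np.linalg.norm(d); M=np.eye(3)-np.outer(d,d); A+=M;b+=M@o
    return np.linalg.solve(A,b)
E
python3 - <<'E'
from h import *
for cam in("top","scene"):
    p=arm.camera_params(cam); im=arm.get_image(cam)
    for l in("pin_grip","top_hole","stand","rest","oil_can_mid","angle_mid"):
        for d in arm.masks_of(l,cam)[:2]:
            ys,xs=np.nonzero(d['mask']); print(cam,l,round(d['conf'],2),d['extent'],xs.mean().round(1),ys.mean().round(1),len(xs))
    hs=im.astype(int)
    red=(hs[:,:,0]>110)&(hs[:,:,1]<50)&(hs[:,:,2]<50)
    cv2.imwrite(f"pics/{cam}crop.png",cv2.resize(im[200:290,320:430] if cam=="top" else im[60:150,140:260],None,fx=6,fy=6,interpolation=cv2.INTER_CUBIC)[:,:,::-1])
t=arm.camera_params("top"); s=arm.camera_params("scene")
print(atz(t,236.5,232,113),atz(s,314.5,157,113))
print(atz(t,376,240,70),atz(s,200,97,70))
print(arm.read_state()['clock'])
E
```

```text
top pin_grip 0.75 [335.5, 199.3, 73.6, 84.5] 371.1 241.0 4807
top pin_grip 0.42 [226.1, 225.7, 15.8, 14.0] 236.3 232.5 117
top top_hole 0.66 [354.5, 211.3, 40.6, 53.2] 375.7 238.3 1879
top stand 0.72 [334.3, 200.0, 74.1, 83.2] 371.1 241.0 4796
top rest 0.59 [215.4, 212.0, 47.3, 43.5] 237.5 233.9 1264
top oil_can_mid 0.78 [269.8, 143.6, 23.8, 23.4] 281.1 153.8 457
top angle_mid 0.85 [319.2, 132.6, 37.3, 24.9] 335.8 144.3 727
top angle_mid 0.2 [137.9, 200.5, 34.3, 100.6] 158.1 239.4 1274
scene pin_grip 0.59 [309.3, 156.5, 10.0, 19.0] 314.4 166.8 192
scene top_hole 0.83 [170.3, 74.9, 59.7, 48.6] 198.6 98.1 1524
scene stand 0.86 [151.4, 68.7, 99.5, 78.3] 202.7 107.7 4516
scene rest 0.68 [286.3, 153.7, 48.8, 54.0] 310.7 181.5 1785
scene oil_can_mid 0.83 [195.0, 199.6, 28.4, 36.5] 208.7 217.4 784
scene angle_mid 0.56 [128.0, 180.5, 41.9, 34.6] 150.6 196.9 791
[524.57237053 175.19522736 113.        ] [523.11126943 175.01530774 113.        ]
[ 499.43927216 -169.4662301    70.        ] [ 503.43160442 -163.65590338   70.        ]
0.85
```

View pics/topcrop.png

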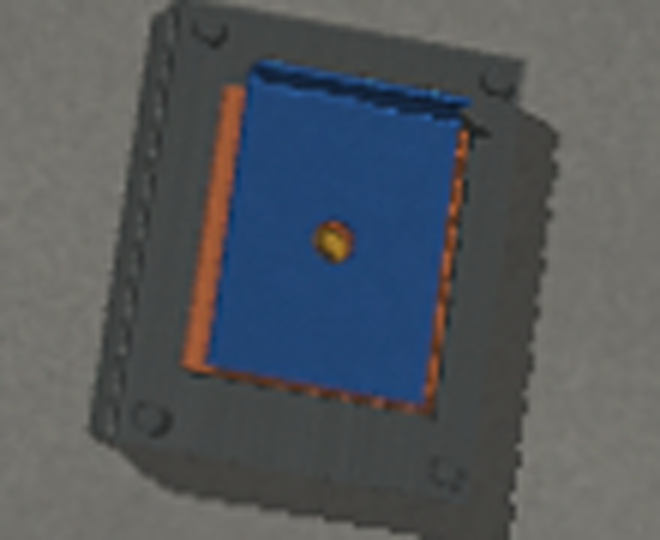

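View pics/scenecrop.png

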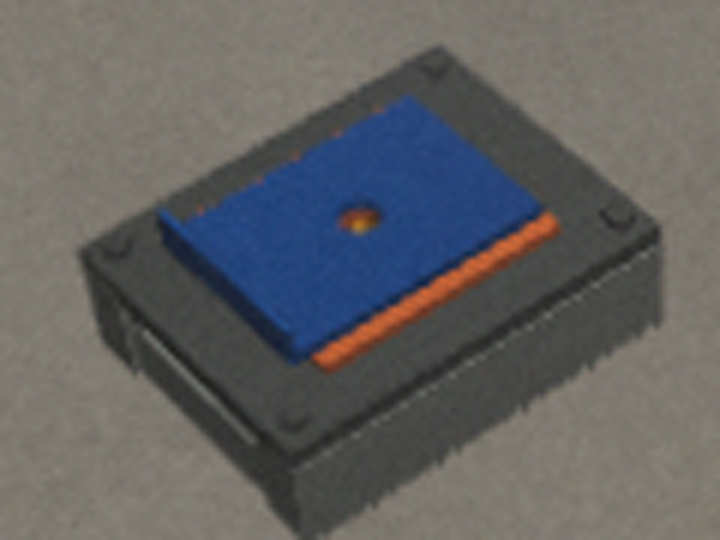

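```bash
cat >> h.py <<'E'
from scipy.spatial.transform import Rotation as Ro
def shift(target,s=None,yaw=None):
    """tool-frame cm shift (and rotvec deg) from the measured pose to world target"""
    s=s or arm.read_state(); R=Ro.from_quat(s['ee_rot'])
    return (R.inv().apply(np.array(target)-s['position'])/10).round(2)
def upright(s=None,zdir=None):
    """rotvec (tool axes, deg) to make tool y exactly down, jaws along zdir"""
    s=s or arm.read_state(); R=Ro.from_quat(s['ee_rot']); y=np.array([0,0,-1.]); z=R.as_matrix()[:,2] if zdir is None else np.array([zdir[0],zdir[1],0.])
    z[2]=0; z/=np.linalg.norm(z); x=np.cross(y,z)
    return np.degrees((R.inv()*Ro.from_matrix(np.c_[x,y,z])).as_rotvec()).round(2)
E
python3 - <<'E'
from h import *
s=arm.read_state(); print(Ro.from_quat(s['ee_rot']).as_matrix().round(3)); print("upright",upright(s))
p=arm.camera_params("wrist"); R=cv2.Rodrigues(p['rvec'])[0]; c=-R.T@p['tvec']; print("cam",c, "fwd",R[2]); 
print("cam in tool",Ro.from_quat(s['ee_rot']).inv().apply(c-s['position']), Ro.from_quat(s['ee_rot']).inv().apply(R[2]))
t=arm.camera_params("top"); sc=arm.camera_params("scene")
f=lambda u,v,z:atz(t,320+u/6,200+v/6,z)
g=lambda u,v,z:atz(sc,140+u/6,60+v/6,z)
print("hole",f(333,241,70),g(360,219,70))
a=f(210,370,70);b=f(245,90,70);print("xdir",(b-a)/np.linalg.norm(b-a)); a=f(427,404,70);b=f(462,130,70);print((b-a)/np.linalg.norm(b-a))
# bolts
print("bolts",[f(*q,60).round(1) for q in((210,30),(497,80),(152,418),(447,473))],[g(*q,60).round(1) for q in((433,63),(617,212),(118,245),(293,412))])
E
```

```text
[[ 0.969  0.    -0.246]
 [ 0.246 -0.     0.969]
 [ 0.    -1.    -0.   ]]
upright [0. 0. 0.]
cam [  74.96366513 -626.04115521  373.82173497] fwd [ 0.3082936   0.07801416 -0.94808694]
cam in tool [ -81.5537041  -123.48656957   -0.24604177] [ 3.18010333e-01  9.48087201e-01 -2.96512234e-04]
hole [ 499.06013706 -168.17976186   70.        ] [ 502.12293914 -164.79680883   70.        ]
xdir [ 0.98233907 -0.18710947  0.        ]
[ 0.97880367 -0.20480083  0.        ]
bolts [array([ 590.4, -124.9,   60. ]), array([ 565.8, -246.6,   60. ]), array([428.5, -90.6,  60. ]), array([ 402.4, -212.2,   60. ])] [array([ 403.4, -209.9,   60. ]), array([428.2, -89.1,  60. ]), array([ 565.9, -243.5,   60. ]), array([ 591.1, -123.5,   60. ])]
```

```bash
python3 - <<'E'
from h import *
print(shift([580,-183,125]),upright(None,[0.2,0.98]))
E
```

```text
[51.7  12.53 30.48] [ 0.   25.79  0.  ]
```

```bash
python3 -m inch '[[1,51.7,4,30.5,0,25.8,0],[1,51.7,4,30.5,0,25.8,0],[1,51.7,4,30.5,0,25.8,0],[1,51.7,4,30.5,0,25.8,0],[1,51.7,4,30.5,0,25.8,0],[1,51.7,4,30.5,0,25.8,0],[1,51.7,4,30.5,0,25.8,0],[1,51.7,4,30.5,0,25.8,0],[1,51.7,4,30.5,0,25.8,0],[1,51.7,4,30.5,0,25.8,0],[1,51.7,12.5,30.5,0,25.8,0],[1,51.7,12.5,30.5,0,25.8,0],[1,51.7,12.5,30.5,0,25.8,0],[1,51.7,12.5,30.5,0,25.8,0],[1,51.7,12.5,30.5,0,25.8,0],[1,51.7,12.5,30.5,0,25.8,0],[1,51.7,12.5,30.5,0,25.8,0],[1,51.7,12.5,30.5,0,25.8,0],[1,51.7,12.5,30.5,0,25.8,0]]'
python3 - <<'E'
from h import *
s=arm.read_state(); p=arm.camera_params("wrist"); im=arm.get_image("wrist"); print(s['clock'],s['position'],p['tvec'])
cv2.imwrite("pics/w1.png",im[:,:,::-1])
h=proj(p,[[500.5,-166.5,70]])[0]; print(h)
u,v=h.astype(int); u=np.clip(u,50,460); v=np.clip(v,40,340)
print(u,v); cv2.imwrite("pics/w1c.png",cv2.resize(im[v-40:v+40,u-50:u+50],None,fx=7,fy=7,interpolation=cv2.INTER_CUBIC)[:,:,::-1])
E
```

```text
clock: 2.43
position: [579.5, -183.7, 126.2]
ee_rot: [0.704, -0.071, 0.072, -0.703]
contact_force: [-1.1, -0.3, 0.2]
gripper_width: 85.0
2.4333 [ 579.48630252 -183.74857154  126.24832397] [  63.39883215 -575.37487635   69.73705551]
[259.1159435   76.89687192]
259 76
```

View pics/w1.png

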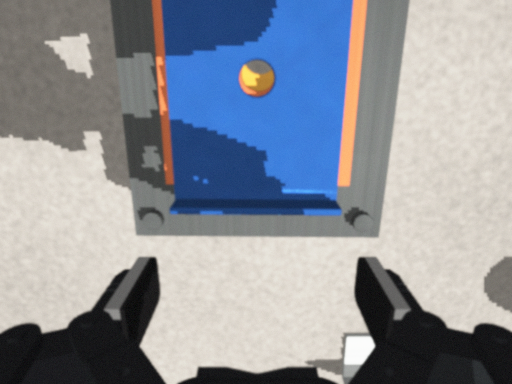

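View pics/w1c.png

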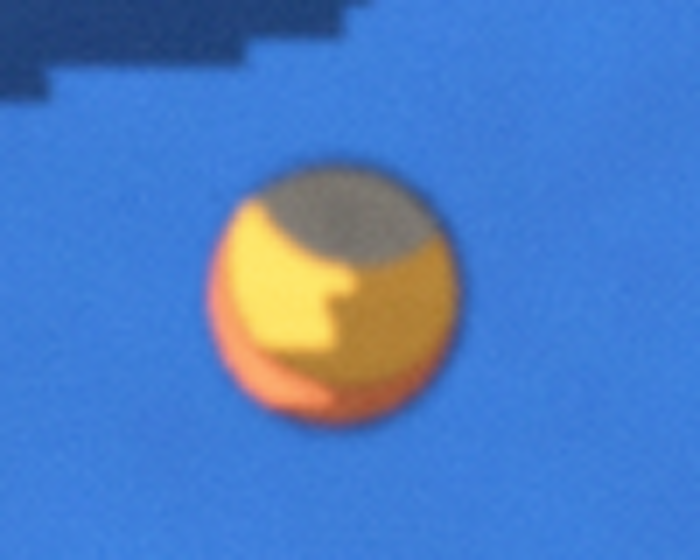

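```bash
python3 - <<'E'
from h import *
from scipy.optimize import least_squares
p=arm.camera_params("wrist"); R=cv2.Rodrigues(p['rvec'])[0]; print("cam",-R.T@p['tvec'])
im=cv2.imread("pics/w1.png")
o=np.array([209,36])
def W(pts,z): return np.array([atz(p,209+(u+.5)/7-.5,36+(v+.5)/7-.5,z) for u,v in pts])
def fit(P,r=None):
    f=lambda q:np.hypot(P[:,0]-q[0],P[:,1]-q[1])-(r or q[2])
    s=least_squares(f,[P[:,0].mean(),P[:,1].mean(),9]); return s.x.round(2),np.abs(s.fun).max().round(2)
blue=W([(210,290),(232,215),(275,172),(340,160),(400,178),(455,240),(462,290),(430,370),(340,426),(270,400),(220,340)],70)
print("blue",fit(blue),fit(blue,9))
arc=[(262,200),(280,222),(300,242),(325,258),(355,267),(385,264),(415,252),(440,236)]
for z in(58,48): print("bush",z,fit(W(arc,z),9),fit(W(arc,z)))
cop=W([(228,280),(240,312),(258,345),(285,365),(330,382),(380,378),(425,355)],64)
print("cop",fit(cop,9),"upper?");
cop=W([(228,280),(240,312),(258,345),(285,365),(330,382),(380,378),(425,355)],58)
print("cop lower",fit(cop,9))
f=lambda u,v,z:atz(p,u,v,z).round(1)
print("bolts",f(151,216,62),f(363,219,62))
E
```

```text
cam [ 499.45784525 -167.63358163  249.88398786]
blue (array([ 500.4 , -168.  ,    8.95]), np.float64(0.31)) (array([ 500.41, -168.  ,    9.  ]), np.float64(0.37))
bush 58 (array([ 490.19, -163.52,    9.  ]), np.float64(0.22)) (array([ 490.69, -163.73,    8.54]), np.float64(0.14))
bush 48 (array([ 490.21, -163.52,    9.  ]), np.float64(0.15)) (array([ 490.23, -163.52,    8.98]), np.float64(0.15))
cop (array([ 498.15, -166.6 ,    9.  ]), np.float64(0.15)) upper?
cop lower (array([ 498.41, -166.76,    9.  ]), np.float64(0.13))
bolts [ 564.3 -245.1   62. ] [ 591.6 -122.2   62. ]
```

```bash
python3 - <<'E'
from h import *
print(shift([524,175,160]),upright(None,[0.2,0.98]))
E
```

```text
[-12.66  -3.37  34.05] [-0.   -0.1   0.09]
```

```bash
python3 -m inch '[[1,-12.7,-3.4,34,0,0,0],[1,-12.7,-3.4,34,0,0,0],[1,-12.7,-3.4,34,0,0,0],[1,-12.7,-3.4,34,0,0,0],[1,-12.7,-3.4,34,0,0,0],[1,-12.7,-3.4,34,0,0,0],[1,-12.7,-3.4,34,0,0,0],[1,-12.7,-3.4,34,0,0,0],[1,-12.7,-3.4,34,0,0,0],[1,-12.7,-3.4,34,0,0,0],[1,-12.7,-3.4,34,0,0,0],[1,-12.7,-3.4,34,0,0,0],[1,-12.7,-3.4,34,0,0,0]]'
python3 - <<'E'
from h import *
s=arm.read_state(); p=arm.camera_params("wrist"); im=arm.get_image("wrist"); print(s['clock'],s['position'],p['tvec'])
cv2.imwrite("pics/w2.png",im[:,:,::-1])
hs=im.astype(int); red=(hs[:,:,0]>90)&(hs[:,:,1]<45)&(hs[:,:,2]<45)
ys,xs=np.nonzero(red); print(len(xs), xs.mean(),ys.mean(),xs.min(),xs.max(),ys.min(),ys.max())
for d in arm.masks_of("pin_grip","wrist")[:2]: print(d['conf'],d['extent'])
print(proj(p,[[523.8,175.1,113],[523.8,175.1,93]]))
E
```

```text
clock: 3.57
position: [523.6, 174.1, 159.7]
ee_rot: [-0.703, 0.072, -0.072, 0.704]
contact_force: [-0.8, -0.7, -0.5]
gripper_width: 85.6
3.5667 [523.55880688 174.12220739 159.70057269] [-276.51750565 -465.42669591  142.45642396]
1040 264.9875 233.94903846153846 247 282 203 252
0.64 [238.6, 186.1, 44.6, 65.1]
[[258.97158994 233.1563247 ]
 [258.77258406 218.6644424 ]]
```

View pics/w2.png

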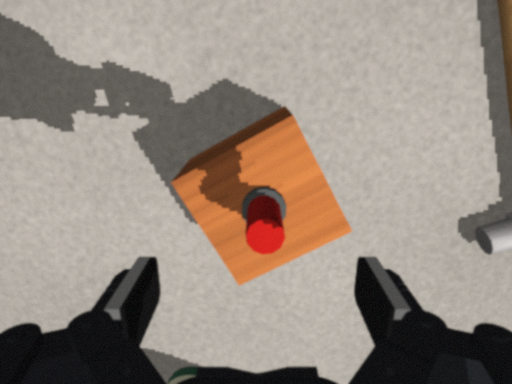

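```bash
python3 - <<'E'
from h import *
p=arm.camera_params("wrist")
a=atz(p,265,234.5,113); print(a, "tool shift to",shift([a[0],a[1],100]))
print("w/ top est",shift([523.8,175.1,100]))
q=proj(p,[a]); print(q)
E
```

```text
[525.23737924 178.22207374 113.        ] tool shift to [0.07 5.94 0.43]
w/ top est [-0.01  5.94  0.09]
[[265.  234.5]]
```

```bash
python3 -m inch '[[1,0.07,0,0.4,0,0,0],[1,0.07,3,0.4,0,0,0],[1,0.07,5.9,0.4,0,0,0],[1,0.07,5.9,0.4,0,0,0],[1,0.07,5.9,0.4,0,0,0]]'
python3 - <<'E'
from h import *
s=arm.read_state(); p=arm.camera_params("wrist"); im=arm.get_image("wrist"); print(s['clock'],s['position'])
cv2.imwrite("pics/w3.png",im[:,:,::-1])
E
```

```text
clock: 4.08
position: [524.6, 178.6, 99.3]
ee_rot: [0.705, -0.072, 0.07, -0.703]
contact_force: [0.2, 1.0, 0.3]
gripper_width: 85.5
4.0833 [524.59003694 178.59550416  99.26783699]
```

View pics/w3.png

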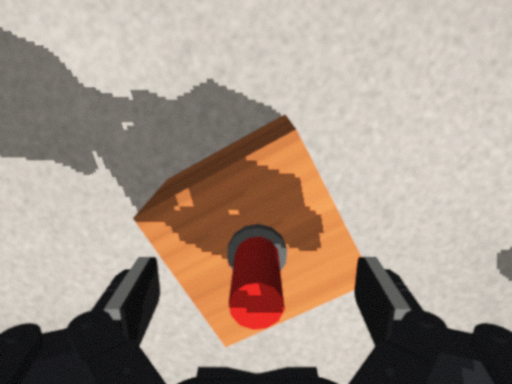

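```bash
python3 - <<'E'
from h import *
p=arm.camera_params("wrist")
a=atz(p,257,304,113); print(a,shift([a[0],a[1],99]))
E
python3 -m inch '[[0.5,0.07,0,0,0,0,0],[0.3,0.07,0,0,0,0,0],[0.2,0.07,0,0,0,0,0],[0.2,0.07,0,0,0,0,0],[0,0.07,0,0,0,0,0],[0,0.07,0,0,0,0,0],[0,0.07,0,0,0,0,0],[0,0.07,0,0,0,0,0],[0,0.07,0,0,0,0,0],[0,0.07,0,0,0,0,0]]'
```

```text
[527.56118019 178.92742364 113.        ] [ 0.19  0.18 -0.01]
clock: 4.97
position: [525.8, 179.3, 101.1]
ee_rot: [0.704, -0.071, 0.071, -0.704]
contact_force: [-1.5, -1.6, 5.4]
gripper_width: 20.4
```

```bash
python3 -m inch '[[0,0,-1,0,0,0,0],[0,0,-3,0,0,0,0],[0,0,-6,0,0,0,0],[0,0,-9.5,0,0,0,0],[0,0,-9.5,0,0,0,0],[0,0,-9.5,0,0,0,0],[0,0,-9.5,0,0,0,0]]'
python3 - <<'E'
from h import *
for i in range(2):
    s=arm.read_state(); p=arm.camera_params("wrist"); im=arm.get_image("wrist"); print(s['clock'],s['position'],s['contact_force'],s['gripper_width'],s['ee_rot'],s['wrist_torque'])
cv2.imwrite("pics/w4.png",im[:,:,::-1])
im=arm.get_image("scene");cv2.imwrite("pics/s4.png",cv2.resize(im[80:230,230:420],None,fx=4,fy=4)[:,:,::-1])
E
```

```text
clock: 5.55
position: [524.8, 179.2, 194.6]
ee_rot: [0.704, -0.072, 0.071, -0.703]
contact_force: [0.1, 0.4, -3.4]
gripper_width: 20.7
5.55 [524.80005028 179.16924136 194.61226897] [ 0.13660489  0.40978841 -3.36892283] 20.6562036768055 [ 0.70352295 -0.07193081  0.07070814 -0.70347834] [-0.01132352 -0.00613539  0.05991025]
5.6 [524.57837175 178.92704024 193.8704942 ] [ 0.28394958 -0.23719419 -2.53400956] 20.430145942347455 [ 0.70395735 -0.07231069  0.07027414 -0.70304819] [-0.02375101 -0.00067015 -0.0182435 ]
```

View pics/w4.png

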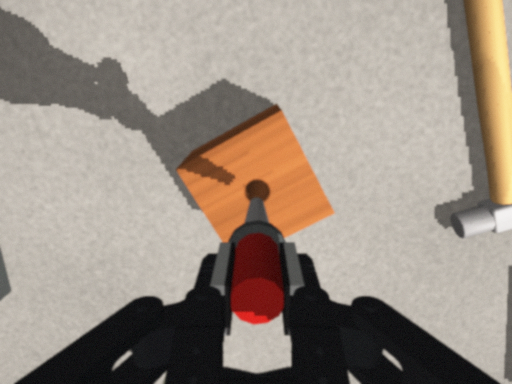

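View pics/s4.png

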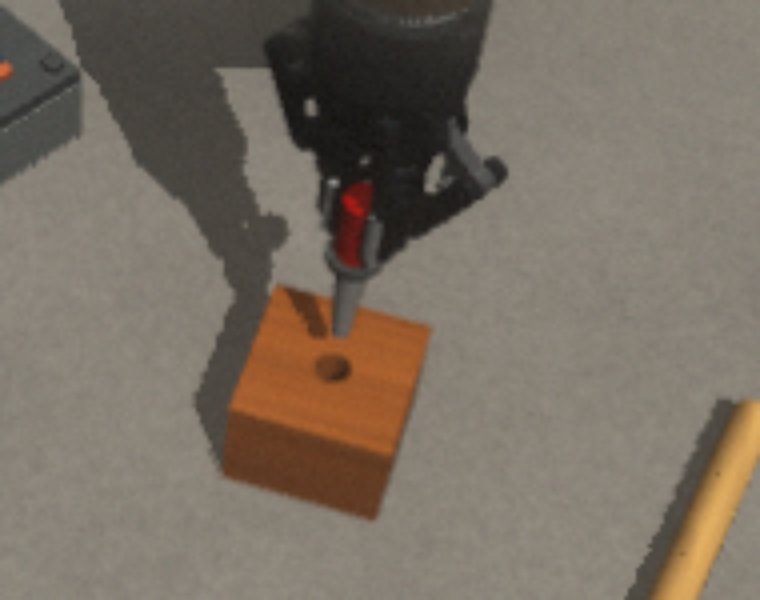

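```bash
python3 - <<'E'
from h import *
p=arm.camera_params("wrist"); im=cv2.imread("pics/w4.png")
cv2.imwrite("pics/w4c.png",cv2.resize(im[175:265,205:305],None,fx=6,fy=6,interpolation=cv2.INTER_CUBIC))
P=[];Q=[]
for i in range(1):
    s=arm.read_state();R=Ro.from_quat(s['ee_rot'])
c=s['position']
print("mat",R.as_matrix().round(3))
# use camera-in-tool transform to avoid noise
top=atz(p,257,303,c[2]+13.7); print(R.inv().apply(top-c))
for tx in(-2,-1,0,1,2,3):
    print(tx,proj(p,[c+R.apply([tx,93.3,0]),c+R.apply([tx,-13.7,0]),c+R.apply([tx,31.3,0])]).round(1).tolist())
E
```

```text
mat [[ 0.98  -0.003  0.2  ]
 [-0.2   -0.002  0.98 ]
 [-0.003 -1.    -0.002]]
[  0.32990074 -13.70083143  -0.07832561]
-2 [[257.1, 200.2], [257.2, 297.8], [257.1, 242.8]]
-1 [[257.1, 201.6], [257.2, 300.0], [257.1, 244.6]]
0 [[257.1, 203.0], [257.2, 302.3], [257.1, 246.4]]
1 [[257.1, 204.4], [257.2, 304.5], [257.1, 248.2]]
2 [[257.1, 205.8], [257.2, 306.7], [257.1, 249.9]]
3 [[257.1, 207.2], [257.2, 308.9], [257.1, 251.7]]
```

View pics/w4c.png

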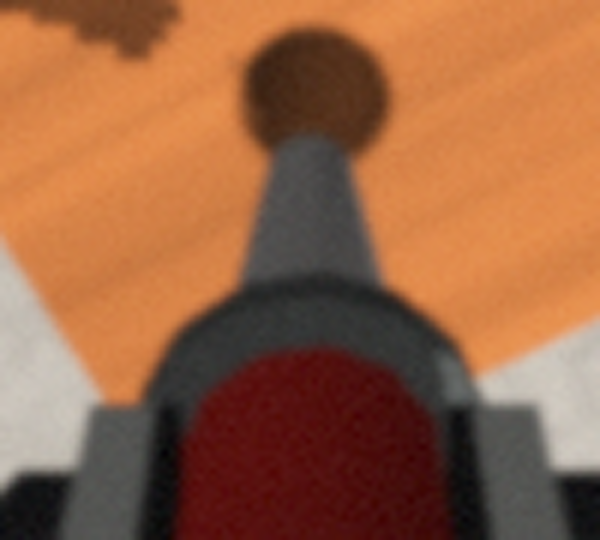

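```bash
python3 - <<'E'
from h import *
print(shift([498.5,-167,190]),upright(None,[0.2,0.98]))
E
```

```text
[  4.36   0.43 -34.41] [ 0.13 -0.02 -0.16]
```

```bash
python3 -m inch '[[0,1.0,0,-4,0,0,0],[0,2.5,0,-8,0,0,0],[0,4.36,0,-12,0,0,0],[0,4.36,0,-16,0,0,0],[0,4.36,0,-20,0,0,0],[0,4.36,0,-24,0,0,0],[0,4.36,0,-28,0,0,0],[0,4.36,0,-31,0,0,0],[0,4.36,0,-33.5,0,0,0],[0,4.36,0.2,-34.4,0,0,0],[0,4.36,0.4,-34.4,0,0,0],[0,4.36,0.4,-34.4,0,0,0],[0,4.36,0.4,-34.4,0,0,0],[0,4.36,0.4,-34.4,0,0,0]]'
python3 - <<'E'
from h import *
for i in range(2):
    s=arm.read_state(); p=arm.camera_params("wrist"); im=arm.get_image("wrist"); print(s['clock'],s['position'],s['contact_force'])
cv2.imwrite("pics/w5.png",cv2.resize(im[130:330,130:380],None,fx=3,fy=3,interpolation=cv2.INTER_CUBIC)[:,:,::-1])
print(proj(p,[[500.4,-168,70],[498.2,-166.6,64],[490.3,-163.5,58]]))
E
```

```text
clock: 6.87
position: [499.9, -165.4, 191.0]
ee_rot: [-0.704, 0.071, -0.07, 0.704]
contact_force: [0.1, 0.3, -1.4]
gripper_width: 20.7
6.8667 [ 499.85247803 -165.35626737  191.02617551] [ 0.07502468  0.33753564 -1.35089082]
6.9167 [ 499.9249934  -165.36599011  191.20860163] [-0.93398997  0.74555709 -1.89961046]
[[253.72631946 191.21183592]
 [255.00549957 185.69917401]
 [256.9212001  173.06601676]]
```

View pics/w5.png

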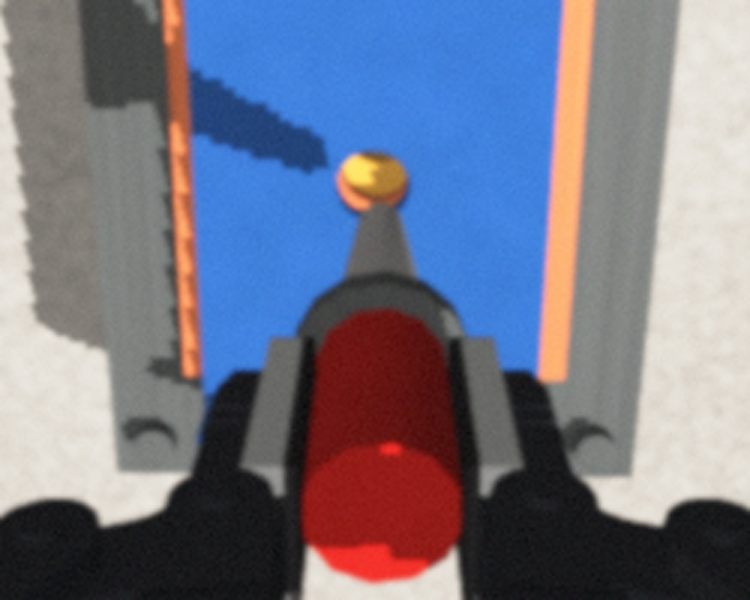

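```bash
python3 -m inch '[[0,-0.1,0.8,-0.18,0,0,0],[0,-0.1,1.6,-0.18,0,0,0],[0,-0.1,2.4,-0.18,0,0,0],[0,-0.1,2.4,-0.18,0,0,0],[0,-0.1,2.4,-0.18,0,0,0]]'
python3 - <<'E'
from h import *
for i in range(1):
    s=arm.read_state(); p=arm.camera_params("wrist"); im=arm.get_image("wrist"); print(s['clock'],s['position'],s['contact_force'])
cv2.imwrite("pics/w6.png",cv2.resize(im[130:330,130:380],None,fx=3,fy=3,interpolation=cv2.INTER_CUBIC)[:,:,::-1])
E
```

```text
clock: 7.38
position: [497.7, -167.9, 166.3]
ee_rot: [0.704, -0.072, 0.07, -0.703]
contact_force: [-0.5, 0.0, -2.8]
gripper_width: 20.5
7.3833 [ 497.70875481 -167.92443823  166.31839516] [-0.45924311  0.03449085 -2.804029  ]
```

View pics/w6.png

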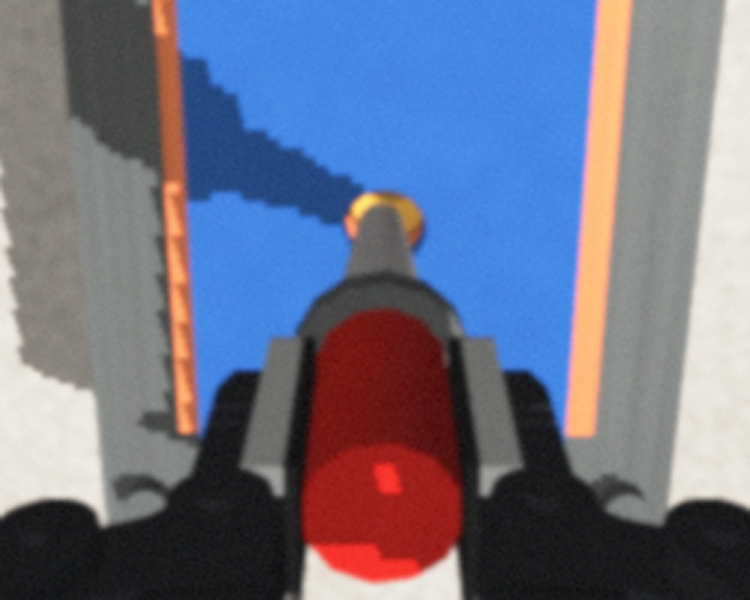

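```bash
python3 -m inch '[[0,0,0.2,0,0,0,0],[0,0,0.4,0,0,0,0],[0,0,0.6,0,0,0,0],[0,0,0.6,0,0,0,0]]'; python3 -m inch '[[0,0,0.2,0,0,0,0],[0,0,0.4,0,0,0,0],[0,0,0.4,0,0,0,0]]';  python3 -m inch '[[0,0,0.15,0,0,0,0],[0,0,0.15,0,0,0,0],[0,0,0.15,0,0,0,0]]'
```

```text
clock: 7.77
position: [498.0, -167.9, 161.0]
ee_rot: [-0.703, 0.071, -0.071, 0.704]
contact_force: [-0.6, -0.6, -2.1]
gripper_width: 20.0
clock: 8.02
position: [497.9, -167.9, 156.9]
ee_rot: [-0.703, 0.071, -0.071, 0.704]
contact_force: [0.2, -0.7, -2.4]
gripper_width: 20.1
clock: 8.27
position: [498.2, -168.0, 155.8]
ee_rot: [0.704, -0.071, 0.071, -0.704]
contact_force: [-0.7, -0.0, -2.0]
gripper_width: 20.1
```

```bash
python3 -m inch '[[0,0,0.1,0,0,0,0],[0,0,0.2,0,0,0,0],[0,0,0.2,0,0,0,0]]'; python3 -m inch '[[0,0,0.1,0,0,0,0],[0,0,0.1,0,0,0,0]]'
```

```text
clock: 8.52
position: [498.1, -167.9, 153.6]
ee_rot: [-0.703, 0.071, -0.071, 0.704]
contact_force: [-0.0, -0.2, -1.9]
gripper_width: 20.4
clock: 8.68
position: [498.4, -168.0, 153.1]
ee_rot: [0.704, -0.071, 0.071, -0.703]
contact_force: [-1.1, 0.9, 0.0]
gripper_width: 20.5
```

```bash
python3 -m inch '[[0,0,0.05,0,0,0,0],[0,0,0.05,0,0,0,0]]'; python3 -m inch '[[0,0,0.05,0,0,0,0],[0,0,0.05,0,0,0,0]]'
```

```text
clock: 8.85
position: [498.6, -168.0, 153.0]
ee_rot: [0.704, -0.071, 0.071, -0.703]
contact_force: [-0.9, 1.5, 2.7]
gripper_width: 20.2
clock: 9.02
position: [498.7, -168.1, 153.0]
ee_rot: [0.704, -0.07, 0.071, -0.703]
contact_force: [-1.2, 0.7, 5.4]
gripper_width: 20.6
```

```bash
python3 -m inch '[[0,0,-0.2,0,0,0,0],[0,-0.15,-0.2,0.05,0,0,0],[0,-0.3,-0.2,0.1,0,0,0],[0,-0.45,-0.2,0.14,0,0,0],[0,-0.6,-0.2,0.19,0,0,0],[0,-0.6,-0.2,0.19,0,0,0]]'; python3 -m inch '[[0,-0.1,0,0.03,0,0,0],[0,-0.2,0,0.06,0,0,0],[0,-0.28,0,0.09,0,0,0],[0,-0.28,0,0.09,0,0,0]]'
```

```text
clock: 9.52
position: [492.9, -164.9, 153.8]
ee_rot: [0.704, -0.071, 0.071, -0.703]
contact_force: [1.2, -1.8, -3.6]
gripper_width: 20.4
clock: 9.85
position: [490.3, -163.6, 154.0]
ee_rot: [0.704, -0.071, 0.071, -0.703]
contact_force: [2.8, -2.5, -2.3]
gripper_width: 20.5
```

Now ease down over the estimated bush hole.

```bash
python3 -m inch '[[0,0,0.1,0,0,0,0],[0,0,0.2,0,0,0,0],[0,0,0.2,0,0,0,0]]'; python3 -m inch '[[0,0,0.1,0,0,0,0],[0,0,0.1,0,0,0,0]]'; python3 -m inch '[[0,0,0.1,0,0,0,0],[0,0,0.1,0,0,0,0]]'
```

```text
clock: 10.1
position: [490.6, -163.4, 152.1]
ee_rot: [-0.703, 0.071, -0.071, 0.704]
contact_force: [2.9, -1.6, -0.9]
gripper_width: 20.2
clock: 10.27
position: [490.6, -163.4, 151.0]
ee_rot: [-0.704, 0.071, -0.071, 0.704]
contact_force: [2.1, -1.1, 0.2]
gripper_width: 20.3
clock: 10.43
position: [490.4, -163.4, 149.9]
ee_rot: [-0.703, 0.071, -0.071, 0.704]
contact_force: [2.6, -1.6, 0.1]
gripper_width: 20.4
```

```bash
python3 -m inch '[[0,0,0.15,0,0,0,0],[0,0,0.3,0,0,0,0],[0,0,0.5,0,0,0,0],[0,0,0.5,0,0,0,0]]'; python3 -m inch '[[0,0,0.15,0,0,0,0],[0,0,0.3,0,0,0,0],[0,0,0.5,0,0,0,0],[0,0,0.5,0,0,0,0]]'; python3 -m inch '[[0,0,0.15,0,0,0,0],[0,0,0.3,0,0,0,0],[0,0,0.3,0,0,0,0]]'
```

```text
clock: 10.77
position: [489.9, -163.4, 144.3]
ee_rot: [-0.703, 0.071, -0.071, 0.704]
contact_force: [2.2, -1.9, 0.6]
gripper_width: 20.3
clock: 11.1
position: [489.9, -163.5, 139.3]
ee_rot: [-0.704, 0.071, -0.071, 0.704]
contact_force: [2.5, -1.5, -0.1]
gripper_width: 20.6
clock: 11.35
position: [490.0, -163.5, 136.5]
ee_rot: [0.704, -0.071, 0.071, -0.704]
contact_force: [3.2, -1.9, -1.8]
gripper_width: 20.5
```

```bash
python3 -m inch '[[0,0,0.15,0,0,0,0],[0,0,0.3,0,0,0,0],[0,0,0.4,0,0,0,0],[0,0,0.4,0,0,0,0]]'; python3 -m inch '[[0,0,0.15,0,0,0,0],[0,0,0.3,0,0,0,0],[0,0,0.4,0,0,0,0],[0,0,0.4,0,0,0,0]]'; python3 -m inch '[[0,0,0.15,0,0,0,0],[0,0,0.3,0,0,0,0],[0,0,0.3,0,0,0,0]]'
```

```text
clock: 11.68
position: [490.1, -163.5, 132.6]
ee_rot: [0.704, -0.071, 0.071, -0.703]
contact_force: [3.0, -3.2, -0.5]
gripper_width: 20.4
clock: 12.02
position: [490.0, -163.5, 128.6]
ee_rot: [0.704, -0.071, 0.071, -0.703]
contact_force: [2.3, -2.9, -1.8]
gripper_width: 20.6
clock: 12.27
position: [490.0, -163.5, 125.5]
ee_rot: [-0.704, 0.071, -0.071, 0.704]
contact_force: [2.2, -2.6, 0.1]
gripper_width: 20.2
```

```bash
python3 -m inch '[[0,0,0.15,0,0,0,0],[0,0,0.3,0,0,0,0],[0,0,0.3,0,0,0,0]]'; python3 -m inch '[[0,0,0.1,0,0,0,0],[0,0,0.2,0,0,0,0],[0,0,0.2,0,0,0,0]]'; python3 -m inch '[[0,0,0.1,0,0,0,0],[0,0,0.2,0,0,0,0],[0,0,0.2,0,0,0,0]]'
```

```text
clock: 12.52
position: [489.9, -163.5, 122.4]
ee_rot: [-0.704, 0.071, -0.071, 0.704]
contact_force: [1.7, -2.8, -0.6]
gripper_width: 20.6
clock: 12.77
position: [490.0, -163.5, 120.5]
ee_rot: [-0.704, 0.071, -0.071, 0.704]
contact_force: [2.1, -2.1, -1.3]
gripper_width: 20.1
clock: 13.02
position: [490.0, -163.5, 118.6]
ee_rot: [-0.704, 0.071, -0.071, 0.704]
contact_force: [2.6, -3.2, -0.7]
gripper_width: 20.6
```

```bash
for i in 1 2 3; do python3 -m inch '[[0,0,0.1,0,0,0,0],[0,0,0.2,0,0,0,0],[0,0,0.2,0,0,0,0]]' | sed -n 2p\;4p; done
```

```text
position: [490.0, -163.5, 116.6]
contact_force: [1.7, -3.7, -1.2]
position: [490.0, -163.5, 114.6]
contact_force: [1.4, -2.9, -1.0]
position: [490.1, -163.5, 112.7]
contact_force: [1.0, -4.1, -1.3]
```

```bash
python3 -m inch '[[0,0,0.1,0,0,0,0],[0,0,0.2,0,0,0,0],[0,0,0.2,0,0,0,0]]'; python3 -m inch '[[0,0,0.1,0,0,0,0],[0,0,0.2,0,0,0,0],[0,0,0.2,0,0,0,0]]'; python3 -m inch '[[0,0,0.1,0,0,0,0],[0,0,0.2,0,0,0,0],[0,0,0.2,0,0,0,0]]'
```

```text
clock: 14.02
position: [490.0, -163.5, 110.6]
ee_rot: [0.704, -0.071, 0.071, -0.704]
contact_force: [1.4, -3.4, 0.5]
gripper_width: 20.3
clock: 14.27
position: [490.0, -163.5, 108.6]
ee_rot: [-0.704, 0.071, -0.071, 0.704]
contact_force: [1.1, -4.6, -0.4]
gripper_width: 20.6
clock: 14.52
position: [490.1, -163.5, 106.6]
ee_rot: [-0.704, 0.071, -0.071, 0.704]
contact_force: [2.1, -3.7, 0.7]
gripper_width: 20.5
```

```bash
python3 -m inch '[[0,0,0.1,0,0,0,0],[0,0,0.2,0,0,0,0],[0,0,0.2,0,0,0,0]]'; python3 -m inch '[[0,0,0.1,0,0,0,0],[0,0,0.1,0,0,0,0]]'; python3 -m inch '[[0,0,0.05,0,0,0,0],[0,0,0.05,0,0,0,0]]'
```

```text
clock: 14.77
position: [490.1, -163.5, 104.6]
ee_rot: [-0.704, 0.071, -0.071, 0.704]
contact_force: [1.2, -3.4, 0.0]
gripper_width: 20.2
clock: 14.93
position: [490.0, -163.4, 103.6]
ee_rot: [-0.704, 0.071, -0.071, 0.704]
contact_force: [2.3, -3.3, 0.5]
gripper_width: 20.5
clock: 15.1
position: [490.1, -163.4, 103.2]
ee_rot: [-0.704, 0.071, -0.071, 0.704]
contact_force: [1.4, -3.8, -0.0]
gripper_width: 20.6
```

```bash
python3 -m inch '[[0,0,0.05,0,0,0,0],[0,0,0.05,0,0,0,0]]'; python3 -m inch '[[0,0,0.05,0,0,0,0],[0,0,0.05,0,0,0,0]]'
```

```text
clock: 15.27
position: [490.1, -163.5, 103.1]
ee_rot: [0.704, -0.071, 0.071, -0.704]
contact_force: [-0.0, -2.0, 3.1]
gripper_width: 20.1
clock: 15.43
position: [490.2, -163.5, 103.0]
ee_rot: [0.704, -0.071, 0.071, -0.703]
contact_force: [-1.3, -2.3, 7.1]
gripper_width: 20.5
```

```bash
python3 -m inch '[[0.15,0,0,0,0,0,0],[0.3,0,0,0,0,0,0],[0.5,0,0,0,0,0,0],[0.5,0,0,0,0,0,0],[0.6,0,0,0,0,0,0],[0.6,0,0,0,0,0,0]]'
python3 - <<'E'
from h import *
im=arm.get_image("wrist"); cv2.imwrite("pics/w7.png",im[:,:,::-1])
E
```

```text
clock: 15.93
position: [489.8, -163.2, 101.9]
ee_rot: [-0.703, 0.071, -0.071, 0.704]
contact_force: [-0.2, 0.2, -0.2]
gripper_width: 51.2
```

View pics/w7.png

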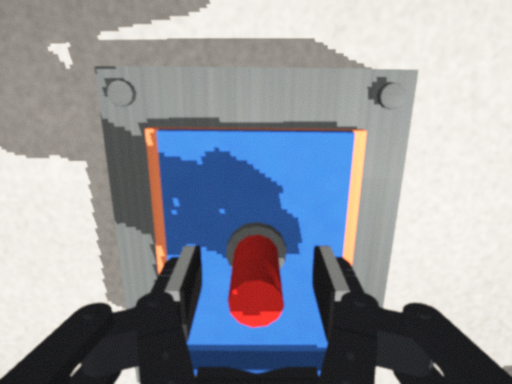

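```bash
python3 -m inch '[[0.6,0,-1,0,0,0,0],[0.6,0,-3,0,0,0,0],[0.6,0,-6,0,0,0,0],[0.6,0,-10,0,0,0,0],[0.6,-4,-14,0,0,0,0],[0.6,-8,-17,0,0,0,0],[0.6,-11,-17,0,0,0,0],[0.6,-11,-17,0,0,0,0],[0.6,-11,-17,0,0,0,0]]'
python3 - <<'E'
from h import *
for n in("wrist","scene"):
    p=arm.camera_params(n); im=arm.get_image(n)
    a=proj(p,[[490.1,-163.5,115],[490.1,-163.5,75],[490.1,-163.5,70]]); print(n,a.tolist())
    u,v=a[1].astype(int); r,h=(90,65) if n=="wrist" else (60,45); u=np.clip(u,r,511-r); v=np.clip(v,h,383-h); print(u-r,v-h)
    cv2.imwrite(f"pics/f_{n}.png",cv2.resize(im[v-h:v+h,u-r:u+r],None,fx=720/(2*r),fy=720/(2*r),interpolation=cv2.INTER_CUBIC)[:,:,::-1])
cv2.imwrite("pics/f_top.png",arm.get_image("top")[:,:,::-1])
print(arm.read_state()['contact_force'],arm.read_state()['clock'])
E
```

```text
clock: 16.73
position: [380.5, -141.2, 274.6]
ee_rot: [-0.703, 0.069, -0.073, 0.704]
contact_force: [0.2, 0.2, -1.2]
gripper_width: 51.4
wrist [[256.85878366270083, 286.6475835762443], [256.8048391688207, 264.80256850517367], [256.79886269807207, 262.38151106612935]]
166 199
scene [[201.96047719635362, 80.43019662120784], [203.4159466790232, 92.48033104281448], [203.59306574070015, 93.94056625336363]]
143 47
[-0.19320572  0.01318538 -0.61751833] 16.8833
```

View pics/f_wrist.png

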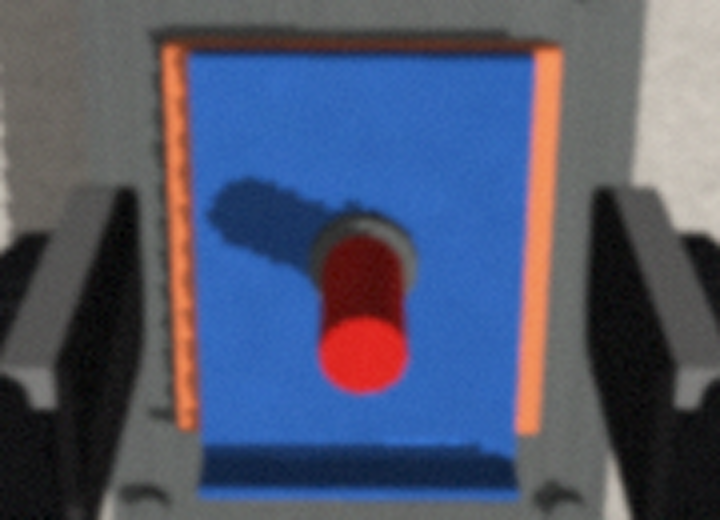

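View pics/f_scene.png

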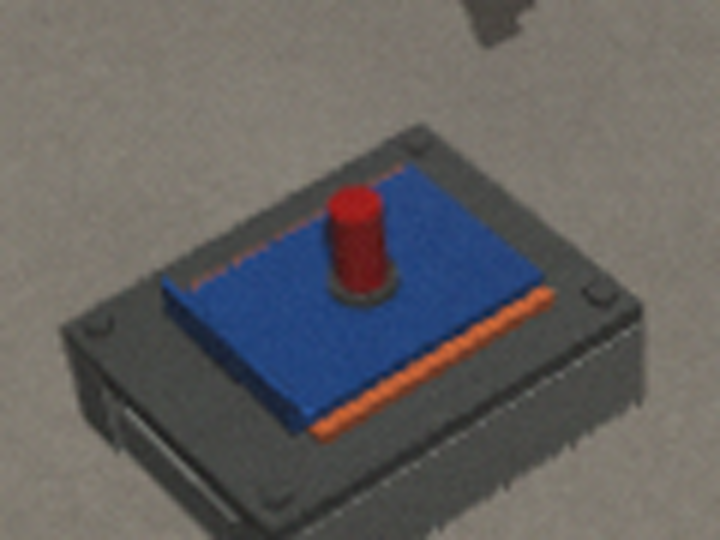

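View pics/f_top.png

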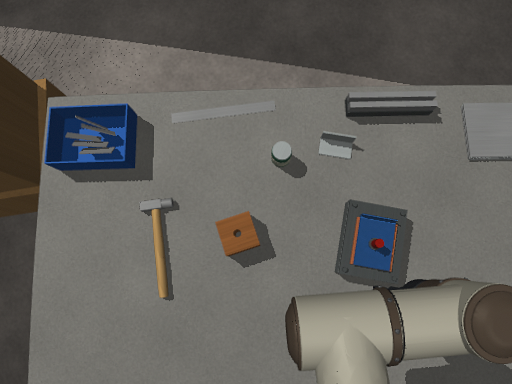

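The pictures show the pin upright at wrist (256, 287) and scene (202, 80), with its collar flat on the blue plate. The rest at top (237, 233) is empty and nothing else has moved.

```bash
python3 -c "
from bench import arm
print(arm.job_done())"
```

```text
the job is handed in; nothing more can be done
None
```

The pin is standing on its own through the blue plate, copper plate and bush, with its collar flat on the blue plate. I handed the job in at about 17 s of the 72 s allowed.

- **Finding the hole:** From the wrist camera I judged that the bush hole lay about 11 mm from the blue plate's hole. I touched the bush face with the tip (about 7 N), backed off, and dragged the plates over with the tip. The pin then went in without meeting the bush edge.
- **Forces:** The highest force in my readings, taken at the end of each move, was about 9 N, when the collar seated.
- **Seating check:** The collar touched down at a tool height of 103.1 mm; from the bush touch I expected 103.2 mm. The final wrist and scene pictures show the pin upright with its collar on the plate and no visible gap.
- **Other things on the bench:** The oil can, aluminium angle and hammer are where they were in the first top picture, and the gripper was well clear of everything.
- **Disagreement:** The wrist camera and the two fixed cameras differed by about 3 mm on where the pin stood in the rest. I went with the wrist camera, and the grasp came out centred.

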